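# Seat the blender cup and hold it down to run the blender

### The arm

A 6-joint arm with a two-finger parallel gripper is mounted at the origin on a cart in front of the work surface, level with it; the furniture and walls round the work are solid. World frame = base frame: x ahead of the robot, y to its left, z up, the work surface at z = 0. Lengths are in m, angles in degrees, forces in N, time in s.
With the tool pointing down it reaches from about 0.4 to 0.825 m from the base axis. Payload 7 kg.
Tool frame: the origin (TCP) lies on the centre line of the jaws, within the pads' length; the fingertips stand 8 mm ahead of it and the grasp point (between the pads) lies 11 mm behind it; z points along the fingers, y is the line along which they close (so a half turn about z gives the same grasp; the last joint's range is limited). The gripper opens to 88 mm and grips with 3 to 60 N. Pads are 19 mm wide; open, the fingers measure 130 mm over their backs; the gripper's body (78 mm by 193 mm) begins 47 mm behind the grasp point.
Start: joints at [84.803, 20.546, 0.682, 0, -70.136, -16.507], TCP at [0.25, 0.627, 0.235] pointing down, gripper open.
Joint ranges: [-176.03, 176.03], [-82.01, 121.73], [-58.28, 71.71], [-173.87, 95.51], [-174.79, -0.11], [-173.66, 173.66]. Speed limits (degrees/s): [136.94, 136.94, 172.46, 180, 180, 180].

### API

Orientations are given as [roll, pitch, yaw] about the fixed x, y, z axes, in that order (R = Rz(yaw) Ry(pitch) Rx(roll)).
In Python, from plant import r gives the robot as it stands.
- The arm moves only by the tool carry_out, never from a script. Its argument "targets" is a list of rows, each a list of 6 numbers: the shift along the tool's x, y, z scaled (see below), then the turn, a rotation vector about the tool's x, y, z scaled (see below). A call has 1 to 5 rows; each row shifts and turns the commanded pose from where the row before left it, along the tool's axes as they then stand; what a row does not reach is not made up. The controller multiplies each number of a shift by 0.5 m and each number of a turn by 60 degrees. A row lasts 1/8 s, in which the tool goes at most 62.5 mm and 10.7 degrees, less where a joint would pass 70% of its speed; a pose out of reach is approached as far as the arm can. A call with a number of a shift or a turn outside -1 to 1 is refused whole. A call with a gripper value outside its range is refused whole. "hand" is the opening, from 0 (shut) to 1 (fully open), set as the call begins (left out, the last holds). The fingers move at their own pace and stop on an object; "squeeze" is the grip in N (left out, the last holds). Time passes only in rows, so rows that do not move let the fingers close. It gives the time, the measured TCP pose, the force, the opening and the grip force at its end, in the units of the state.
- r.get_state(): the state, without advancing time (a new reading comes with each control period).
- r.capture(name): name is "side" or "top"; returns the picture (384x512x3 uint8, red, green, blue); there is no depth.
- r.camera_info(name): a dict with "K" (3x3 intrinsics, pixels), "distortion" ([k1, k2, p1, p2, k3] as OpenCV has them; the pictures are not rectified), "eye" and "attitude" of the camera in the world. Camera axes: x right, y down, z forward; pixel columns grow to the right and rows downward; lengths in m; the calibration is good to about 2 mm. A picture is of the moment at which its call begins. camera_info takes no time and is no camera call.
- r.close_job(): hands the job in; it is judged then, once.
The state is a dict: "time_s": time; "joints": joint angles; "qd": joint speeds; "joint_torque": joint torques, N m; "tcp_pos": TCP position; "eef_rot": TCP orientation; "contact_force": force on the tool from outside, world axes, zero at the start; "moment": the same for the moment, N m; "gripper_width": finger opening in m; "gripper_force": force on a finger pad.
Only numpy, scipy, OpenCV 4.12 (cv2) and the standard library are available. Lean on these libraries where they do the work, as an engineer would, in place of code of your own. Each camera call takes 0.05 s, during which the arm holds its last target. There are 200 camera calls.

### The job

Fit the filled blue blender cup, just as it stands on its black collar, into the cordless blender base: the three white pins on the collar go down into the three slots marked white on the base's rim. Then press the cup down against the sprung seat until the seat is fully down and the collar is level with the rim, and keep it fully down for at least three seconds, firmly but without forcing it, so that the blender runs. The program finishes while still holding the cup fully down; leave the sugar jar, the tea mug and the teaspoon where they are.

Things in the scene. Friction and masses are not known exactly. Their poses are not given: they have to be found in the camera images.
- cup: Blender cup, upside down on its black blade collar, 132 mm high, about 0.28 kg (0.22 to 0.36); starts upright on the board at any yaw. Origin: centre of the underside, z up. Collar 70 mm diameter from z 0 to 26 mm, 3 mm chamfer at its foot. Above it a blue straight cylinder, 56 mm diameter, z 30 to 126 mm, flat on top.
- blender: Blender base, a black cylinder 115 mm in diameter, 90 mm high, stuck to the glass board by suction feet (does not move). Origin: centre of the underside, z up. A well opens at its top: bore 74 mm diameter between grey walls, their upper face 88 mm up; black outer rim 90 mm up. The white sprung seat is its floor; the steel drive coupling in the middle enters the collar and does not hinder.
- seat (a joint): Travel of the sprung seat, m: 0 up (at rest), 0.010 fully down at its stop. It takes 7 N to start it and 13 N to reach the stop (the cup's weight counts, but cannot press it by itself); it springs up again when let go. The blender runs only while it is fully down.
- seat_centre (a point): Middle of the seat's upper face at rest, on the well's axis, 74 mm above the base's underside (does not move with the seat). The cup's underside is here when seated but not pressed, and 10 mm lower (64 mm up) when fully pressed.
- slot_mark (a point): White mark on the rim at the slot on the base's own x axis, 49.5 mm from the well's axis, 90 mm up. Three slots, 15 mm wide, out to radius 47 mm, cut the grey walls from top to bottom at yaw 0, 120 and 240 degrees from that axis. Any pin fits any slot. With pins not in line the cup stands on the grey walls, its underside about 83 mm up, and does not reach the seat.
- cup_grip (a point): Point on the cup's axis, 102 mm above its underside: a good height for the finger pads. The blue cylinder can be gripped here from above at any yaw.
- cup_pin (a point): Outer end of the collar's pin that lies on the cup's own x axis, 41 mm from the cup's axis. Three round white pins, 10 mm diameter, stand 6 mm out of the collar at yaw 0, 120 and 240 degrees from that axis, centred 10 mm above the underside; a white mark on the collar is above each.
- glass_board: Printed glass board, 300 x 385 mm, its top 6 mm above the hob, on which the base and the cup stand. Origin: centre of the underside. It stays put.
- sugar_jar: Bystander: clear sugar jar with a black lid, 72 mm diameter, 100 mm high, right of the board. Origin: centre of the underside.
- tea_mug: Bystander: white mug with a green band, 84 mm diameter, 91 mm high, handle to its own -y. Origin: underside.
- teaspoon: Bystander: steel teaspoon, 132 mm long, lying near the front edge. Origin: underside, middle.

How it is judged (in metres and radians):
On the way:
1. the cup is seated with its pins in the slots and held fully down without a break for about three seconds (value of joint seat above 0.0085 m and horizontal distance between cup and seat_centre below 0.004 m and z of cup in the frame of blender below 0.067 m and contact force between the fingers and cup above 2 N), for 2.8 s.
At the end, for the whole second after the job is handed in: Cup upright in the well (within 4 mm of its axis, tilt < 0.06 rad, underside < 67 mm above the base's), seat at least 8.5 of 10 mm down, kept there by the fingers on the cup (over 8 N on the base); so for 2.8 s already and through the last second. Jar, mug, teaspoon within 30 mm of their start (all of step 1 and angle between cup's own z axis and vertical below 0.06 rad and contact force between cup and blender above 8 N and distance of each of sugar_jar, tea_mug, teaspoon from where it was at the start of the episode below 0.03 m); the arm keeps its last pose, push and grip.
It fails at once if the cup is forced onto the base with more than 60 N (contact force between cup and blender above 60 N).
It fails at once if the cup is tipped over (angle between cup's own z axis and vertical above 0.7 rad).
It fails at once if a bystander (sugar jar, mug, teaspoon) is pushed away by more than 30 mm (distance of any of sugar_jar, tea_mug, teaspoon from where it was at the start of the episode above 0.03 m).
It also fails if it takes over 42 s, if anything falls off the work surface, if the arm or the gripper's body presses on something with over 40 N, if the wrist force passes 120 N, or if a joint passes its speed limit or range.

## Working session

There is one attempt and no reset: what is moved stays moved. The work goes in short steps, Python scripts to look and compute and a tool call to move; the robot and the scene stay as the last step left them, time stands still between calls to the robot, and variables do not carry over. Pictures are saved under pics/ and viewed, at most 10 in all, crops included, and the job is handed in when it is done.

Besides the shell and the picture viewer there is one more tool, called as name(argument=value, ...), one argument or row to a line, values as JSON. carry_out: Moves the arm, as the interface text tells. Its arguments: {"type":"object","properties":{"targets":{"type":"array","items":{"type":"array","items":{"type":"number","minimum":-1,"maximum":1}}},"hand":{"type":"number"},"squeeze":{"type":"number"}},"required":["targets"]}

```bash
mkdir -p pics; ls; python3 - <<'E'
from plant import r
import cv2
for n in("top","side"):
    im=r.capture(n); cv2.imwrite(f"pics/{n}0.png",im[:,:,::-1]); print(n,r.camera_info(n))
print(r.get_state())
E
```

```text
pics
top {'K': array([[394.13261801,   0.        , 258.71336751],
       [  0.        , 394.13261801, 188.02492877],
       [  0.        ,   0.        ,   1.        ]]), 'distortion': array([-0.03970899,  0.        ,  0.        ,  0.        ,  0.        ]), 'eye': array([ 0.42080131, -0.06657539,  0.92190868]), 'attitude': array([-174.31724775,   -2.48001922,  -90.75262525])}
side {'K': array([[491.84738413,   0.        , 249.6961804 ],
       [  0.        , 491.84738413, 189.97664602],
       [  0.        ,   0.        ,   1.        ]]), 'distortion': array([-0.1590559,  0.       ,  0.       ,  0.       ,  0.       ]), 'eye': array([0.3727866 , 0.7197941 , 0.54695122]), 'attitude': array([-119.28385373,    1.24566997, -169.5146813 ])}
{'time_s': 0.1, 'joints': array([ 8.48024731e+01,  2.05890010e+01,  6.39469351e-01, -1.64245316e-02,
       -7.01348662e+01, -1.65074462e+01]), 'qd': array([ 0.02589349, -0.01593228,  0.11477336,  0.05697198, -0.0282126 ,
        0.04446103]), 'joint_torque': array([-1.31422610e-03, -5.84162700e+01,  2.93751615e+01,  7.01537937e+00,
        1.01529653e-02, -5.36487744e-05]), 'tcp_pos': array([0.24950328, 0.6267516 , 0.23370502]), 'eef_rot': array([ 1.79914693e+02, -9.17841641e-03, -2.17105588e+01]), 'contact_force': array([ 0.48470668, -0.38930676,  0.94438834]), 'moment': array([ 0.02915104,  0.065825  , -0.01286879]), 'gripper_force': 0.0, 'gripper_width': 0.08748671853313705}
```

View pics/top0.png

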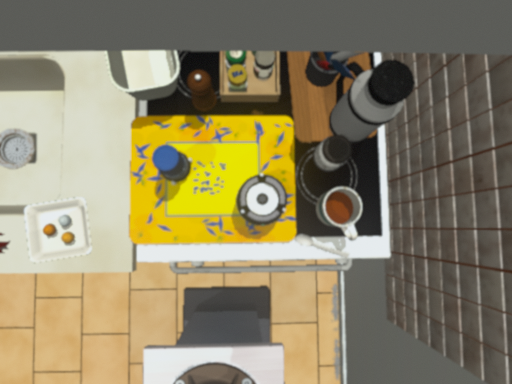

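View pics/side0.png

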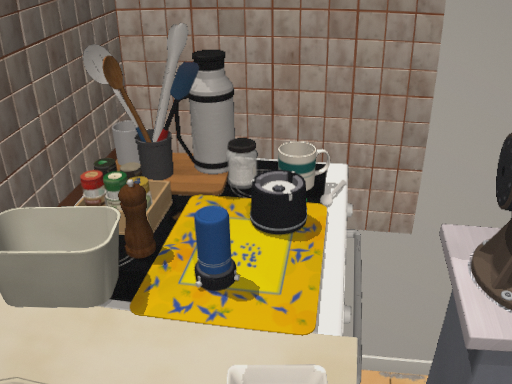

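The top view shows the cup at about (170,162) and the base at (262,199). In the side view the cup is at (213,245) and the base at (279,200). I'll zoom in on both.

```bash
cat > h.py <<'E'
from plant import r
import cv2,numpy as np
from scipy.spatial.transform import Rotation as R
def cam(n):
    c=r.camera_info(n); return c,R.from_euler('xyz',c['attitude'],degrees=True).as_matrix()
def ray(n,uv):
    c,A=cam(n); p=cv2.undistortPoints(np.array(uv,float).reshape(-1,1,2),c['K'],c['distortion'])[:,0]
    return c['eye'],np.c_[p,np.ones(len(p))]@A.T
def plane(n,uv,z):
    e,d=ray(n,uv); return e+d*((z-e[2])/d[:,2])[:,None]
def proj(n,X):
    c,A=cam(n); return cv2.projectPoints((np.array(X,float).reshape(-1,3)-c['eye'])@A,np.zeros(3),np.zeros(3),c['K'],c['distortion'])[0][:,0]
def crop(im,x,y,w,h,s): return cv2.resize(im[y:y+h,x:x+w],None,fx=s,fy=s,interpolation=cv2.INTER_CUBIC)
def blobs(m,off=(0,0),mn=3):
    n,l,s,c=cv2.connectedComponentsWithStats(m.astype(np.uint8)); return [(np.round(c[i]+off,2),int(s[i,4])) for i in range(1,n) if s[i,4]>=mn]
E
python3 - <<'E'
from h import *
t=cv2.imread('pics/top0.png');s=cv2.imread('pics/side0.png')
a=crop(t,230,170,66,50,6);b=crop(t,140,137,66,50,6);c=crop(s,245,160,66,75,6)[:, :396];d=crop(s,182,225,66,75,6)
o=np.vstack([np.hstack([a,b]),np.hstack([c[:300],d[-300:]])])
cv2.imwrite('pics/crop0.png',o);print(o.shape)
# measurements
f=t[:,:,::-1].astype(int)
# cup top (blue) and base: side axis
hb=cv2.cvtColor(t,cv2.COLOR_BGR2HSV);hs=cv2.cvtColor(s,cv2.COLOR_BGR2HSV)
mb=lambda h:((h[:,:,0]>100)&(h[:,:,0]<125)&(h[:,:,1]>120))
m=mb(hb)[137:190,145:195];print('cup top blobs',blobs(m,(145,137),30))
m=mb(hs)[195:300,185:245];print('cup side',blobs(m,(185,195),30))
E
```

```text
(600, 792, 3)
cup top blobs [(array([165.38, 157.62]), 458)]
cup side [(array([212.5 , 234.48]), 1774), (array([214.94, 268.7 ]), 194)]
```

View pics/crop0.png

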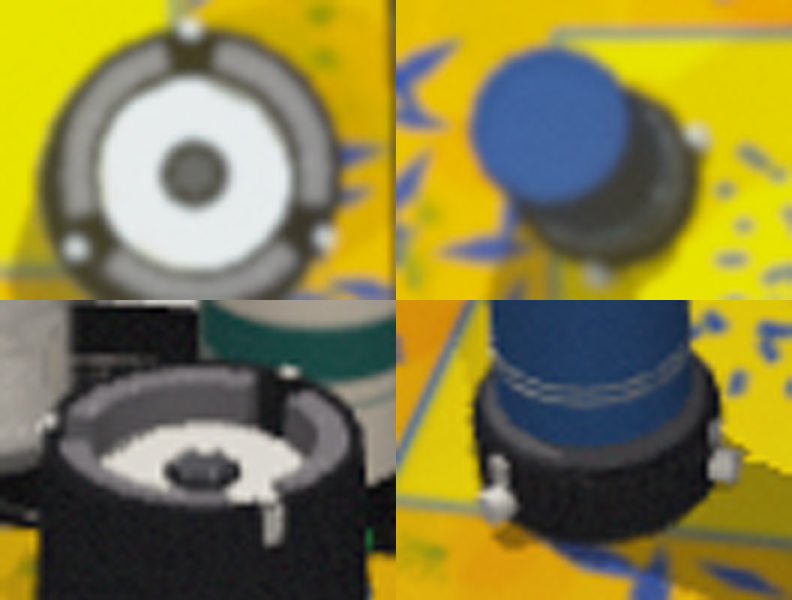

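The crops show the base's three white marks at top pixels of about (261.7,174.7), (242.5,211.2) and (283.8,209.7). Two cup pins show in each view: top (190,160) and (174,182), side (198.5,283) and (237,277).

```bash
python3 - <<'E'
from h import *
t=cv2.imread('pics/top0.png');s=cv2.imread('pics/side0.png')
def cen(im,u,v,k=3):
    u0,v0=int(round(u)),int(round(v));p=im[v0-k:v0+k+1,u0-k:u0+k+1]
    w=p.min(2).astype(float); w=np.clip(w-(w.max()*.5+np.median(w)*.5),0,None)
    g=np.mgrid[v0-k:v0+k+1,u0-k:u0+k+1]; return [(w*g[1]).sum()/w.sum(),(w*g[0]).sum()/w.sum()]
M=[cen(t,*p) for p in[(261.7,174.7),(242.5,211.2),(283.8,209.7)]]
P=plane('top',M,.096);print(np.round(M,1).tolist());print('marks',P.round(4).tolist())
D=lambda P:[round(float(np.linalg.norm(P[i]-P[i-1])),4) for i in range(len(P))]
C=P.mean(0);v=P-C;print('base',C,'side len (85.7)',D(P),'yaw',np.degrees(np.arctan2(v[:,1],v[:,0])),np.linalg.norm(v,axis=1))
# side view marks
MS=[cen(s,245+x/6,160+y/6,2) for x,y in[(289,72),(50,122)]];print('side marks',plane('side',MS,.096).round(4).tolist())
# cup top circle
hb=cv2.cvtColor(t,cv2.COLOR_BGR2HSV)
m=((hb[:,:,0]>100)&(hb[:,:,0]<125)&(hb[:,:,1]>100)&(hb[:,:,2]>135)).astype(np.uint8)
m[:137]=0;m[190:]=0;m[:,:145]=0;m[:,180:]=0
c=max(cv2.findContours(m,0,cv2.CHAIN_APPROX_NONE)[0],key=cv2.contourArea);(u,v_),rr=cv2.minEnclosingCircle(c)
print('disc',u,v_,rr,cv2.contourArea(c));T=plane('top',[[u,v_],[u+rr,v_]],.132);print('cuptop',T.round(4).tolist())
PT=[cen(t,190.2,159.8,2),cen(t,173.7,182,2)];PS=[cen(s,198.2,283.3,3),cen(s,236.5,277.5,3)]
A=plane('top',PT,.016);B=plane('side',PS,.016)
print(np.round(PT,1),np.round(PS,1));print('pins top',A.round(4).tolist(),'side',B.round(4).tolist())
for Q in(A,B):
    print('dist (71)',D(Q)[0]); d=Q-T[0];print(np.degrees(np.arctan2(d[:,1],d[:,0])),np.linalg.norm(d[:,:2],axis=1))
# side axis check
hs=cv2.cvtColor(s,cv2.COLOR_BGR2HSV);ms=(hs[:,:,0]>100)&(hs[:,:,0]<125)&(hs[:,:,1]>100)
for row in(225,240,255):
    x=np.where(ms[row,185:245])[0]+185;print(row,x.min(),x.max())
print('proj axis z .06,.1',proj('side',[[T[0,0],T[0,1],z] for z in(.06,.1,.132)]))
E
```

```text
[[261.0, 174.2], [242.1, 210.9], [283.6, 209.1]]
marks [[0.5319, -0.1086, 0.096], [0.4548, -0.068, 0.096], [0.4576, -0.1552, 0.096]]
base [ 0.48141423 -0.11062806  0.096     ] side len (85.7) [0.0877, 0.0872, 0.0872] yaw [   2.2575613   122.03566641 -118.10603104] [0.05050695 0.05024929 0.05054748]
side marks [[0.4572, -0.1562, 0.096], [0.5316, -0.1096, 0.096]]
disc 165.14141845703125 157.2020263671875 12.209146499633789 422.5
cuptop [[0.5631, 0.0862, 0.132], [0.563, 0.0617, 0.132]]
[[189.5 159.2]
 [172.9 182.5]] [[198.2 282.1]
 [235.9 277.1]]
pins top [[0.579, 0.0524, 0.016], [0.5249, 0.0902, 0.016]] side [[0.5844, 0.1124, 0.016], [0.5248, 0.0892, 0.016]]
dist (71) 0.066
[-64.8825315  173.97666183] [0.03732464 0.03840756]
dist (71) 0.0639
[ 50.96934201 175.44769227] [0.0338295  0.03839771]
225 196 228
240 190 229
255 198 244
proj axis z .06,.1 [[212.75349862 252.87884129]
 [211.25354187 232.92944354]
 [210.01251474 216.1953073 ]]
```

carry_out(
  targets=[
    [0.08, 0.064, 0, 0, 0, 0],
    [0.08, 0.064, 0, 0, 0, 0],
    [0.08, 0.064, 0, 0, 0, 0],
    [0.08, 0.064, 0, 0, 0, 0],
    [0.08, 0.064, 0, 0, 0, 0],
  ],
  hand=1,
  squeeze=45,
)

```text
time_s: 0.72
tcp_pos: [0.3767, 0.4028, 0.2343]
eef_rot: [180.0, 0.0, -21.7]
contact_force: [-0.3, 0.1, 0.4]
gripper_width: 0.088
gripper_force: 0.0
```

carry_out(
  targets=[
    [0.08, 0.064, 0, 0, 0, 0],
    [0.08, 0.064, 0, 0, 0, 0],
    [0.08, 0.064, 0, 0, 0, 0],
    [0.08, 0.064, 0, 0, 0, 0],
    [0.08, 0.064, 0, 0, 0, 0],
  ],
)

```text
time_s: 1.35
tcp_pos: [0.5033, 0.1803, 0.2345]
eef_rot: [180.0, 0.0, -21.7]
contact_force: [1.3, -0.1, -0.0]
gripper_width: 0.0878
gripper_force: 0.0
```

```bash
cat >> h.py <<'E'
def to(x,y,z,yaw):
    s=r.get_state();A=R.from_euler('xyz',s['eef_rot'],degrees=True)
    d=A.inv().apply(np.array([x,y,z])-s['tcp_pos']);T=R.from_euler('xyz',[180,0,yaw],degrees=True)
    print('t',round(s['time_s'],2),'at',s['tcp_pos'].round(4),s['eef_rot'].round(2),'F',s['contact_force'].round(1),'w',round(s['gripper_width'],4),'q',s['joints'].round(1))
    print('shift',(d/.5).round(4),'turn',(np.degrees((A.inv()*T).as_rotvec())/60).round(4))
E
python3 -c "
from h import *
to(.5625,.0855,.234,-21.7)"
```

```text
t 1.35 at [0.5033 0.1803 0.2345] [ 1.800e+02  1.000e-02 -2.169e+01] F [ 1.3 -0.1 -0. ] w 0.0878 q [ 40.7   7.3 -17.   -0.  -65.7  27.6]
shift [0.18   0.1325 0.0009] turn [0.0001 0.0002 0.0001]
```

carry_out(
  targets=[
    [0.06, 0.044, 0, 0, 0, 0],
    [0.06, 0.044, 0, 0, 0, 0],
    [0.06, 0.044, 0, 0, 0, 0],
    [0, 0, 0, 0, 0, 0],
    [0, 0, 0, 0, 0, 0],
  ],
)

```text
time_s: 1.98
tcp_pos: [0.5618, 0.0872, 0.2342]
eef_rot: [180.0, 0.0, -21.7]
contact_force: [0.5, -0.5, 0.0]
gripper_width: 0.0875
gripper_force: 0.0
```

```bash
python3 -c "
from h import *
to(.5625,.0855,.097,-21.7)"
```

```text
t 1.98 at [0.5618 0.0872 0.2342] [ 1.7998e+02  4.0000e-02 -2.1740e+01] F [ 0.5 -0.5  0. ] w 0.0875 q [ 28.5  10.6 -13.   -0.  -66.4  39.7]
shift [0.0027 0.0025 0.2744] turn [ 0.0004  0.0006 -0.0007]
```

carry_out(
  targets=[
    [0.003, 0.0025, 0.06, 0, 0, 0],
    [0, 0, 0.06, 0, 0, 0],
    [0, 0, 0.06, 0, 0, 0],
    [0, 0, 0.06, 0, 0, 0],
    [0, 0, 0.034, 0, 0, 0],
  ],
)

```text
time_s: 2.6
tcp_pos: [0.5619, 0.0864, 0.0961]
eef_rot: [179.9, 0.1, -21.6]
contact_force: [-0.6, 0.4, 0.3]
gripper_width: 0.0876
gripper_force: 0.0
```

carry_out(
  targets=[
    [0, 0, 0, 0, 0, 0],
    [0, 0, 0, 0, 0, 0],
    [0, 0, 0, 0, 0, 0],
    [0, 0, 0, 0, 0, 0],
    [0, 0, 0, 0, 0, 0],
  ],
  hand=0,
  squeeze=45,
)

```text
time_s: 3.22
tcp_pos: [0.5635, 0.0857, 0.0984]
eef_rot: [-179.9, -0.1, -21.7]
contact_force: [-1.6, -0.1, 5.2]
gripper_width: 0.0554
gripper_force: 44.9
```

carry_out(
  targets=[
    [0, 0, 0, 0, 0, 0],
    [0, 0, 0, 0, 0, 0],
  ],
)

```text
time_s: 3.48
tcp_pos: [0.5635, 0.0857, 0.0984]
eef_rot: [-180.0, -0.1, -21.7]
contact_force: [-2.1, 0.1, 6.7]
gripper_width: 0.0553
gripper_force: 44.9
```

carry_out(
  targets=[
    [0, 0, -0.03, 0, 0, 0],
    [0, 0, -0.08, 0, 0, 0],
    [0, 0, -0.1, 0, 0, 0],
    [0, 0, -0.06, 0, 0, 0],
    [0, 0, 0, 0, 0, 0],
  ],
)

```text
time_s: 4.1
tcp_pos: [0.5642, 0.086, 0.2359]
eef_rot: [-179.8, -0.2, -21.7]
contact_force: [0.1, 0.0, -3.1]
gripper_width: 0.0552
gripper_force: 44.9
```

carry_out(
  targets=[
    [0, 0, 0, 0, 0, 0.17],
    [0, 0, 0, 0, 0, 0.17],
    [0, 0, 0, 0, 0, 0.17],
    [0, 0, 0, 0, 0, 0.17],
    [0, 0, 0, 0, 0, 0.17],
  ],
)

```text
time_s: 4.72
tcp_pos: [0.5621, 0.0853, 0.2312]
eef_rot: [179.8, 0.0, -73.1]
contact_force: [-0.2, 0.3, -3.1]
gripper_width: 0.0552
gripper_force: 44.9
```

```bash
python3 -c "
from h import *
to(.482,-.1106,.24,-74.1)"
```

```text
t 4.72 at [0.5621 0.0853 0.2312] [ 1.7985e+02  1.0000e-02 -7.3060e+01] F [-0.2  0.3 -3.1] w 0.0552 q [ 28.3  10.8 -13.2  -0.  -66.2 -11.4]
shift [ 0.328   0.2675 -0.0169] turn [0.0025 0.0001 0.0173]
```

carry_out(
  targets=[
    [0.065, 0.053, -0.005, 0, 0, 0.01],
    [0.065, 0.053, -0.005, 0, 0, 0],
    [0.065, 0.053, 0, 0, 0, 0],
    [0.065, 0.053, 0, 0, 0, 0],
    [0.065, 0.053, 0, 0, 0, 0],
  ],
)

```text
time_s: 5.35
tcp_pos: [0.4817, -0.1094, 0.2365]
eef_rot: [179.9, 0.0, -73.3]
contact_force: [0.0, -0.7, -2.8]
gripper_width: 0.055
gripper_force: 44.9
```

carry_out(
  targets=[
    [0, 0, 0, 0, 0, 0],
    [0, 0, 0, 0, 0, 0],
    [0, 0, 0, 0, 0, 0],
  ],
)

```text
time_s: 5.72
tcp_pos: [0.4833, -0.1077, 0.2372]
eef_rot: [180.0, 0.0, -73.3]
contact_force: [0.1, -1.6, -2.7]
gripper_width: 0.0557
gripper_force: 44.9
```

```bash
python3 - <<'E'
from h import *
to(.482,-.1106,.24,-74.1)
for n in("top","side"): cv2.imwrite(f"pics/{n}1.png",r.capture(n)[:,:,::-1])
s=cv2.imread('pics/side1.png');t=cv2.imread('pics/top1.png')
cv2.imwrite('pics/crop1.png',np.hstack([crop(s,230,100,100,140,4),crop(t,212,130,100,140,4)]))
E
```

```text
t 5.72 at [ 0.4833 -0.1077  0.2372] [ 1.7996e+02  2.0000e-02 -7.3260e+01] F [ 0.1 -1.6 -2.7] w 0.0557 q [ 10.2   3.3 -21.2  -0.  -65.6   6.5]
shift [ 0.0048  0.0042 -0.0057] turn [0.0007 0.0003 0.0139]
```

View pics/crop1.png

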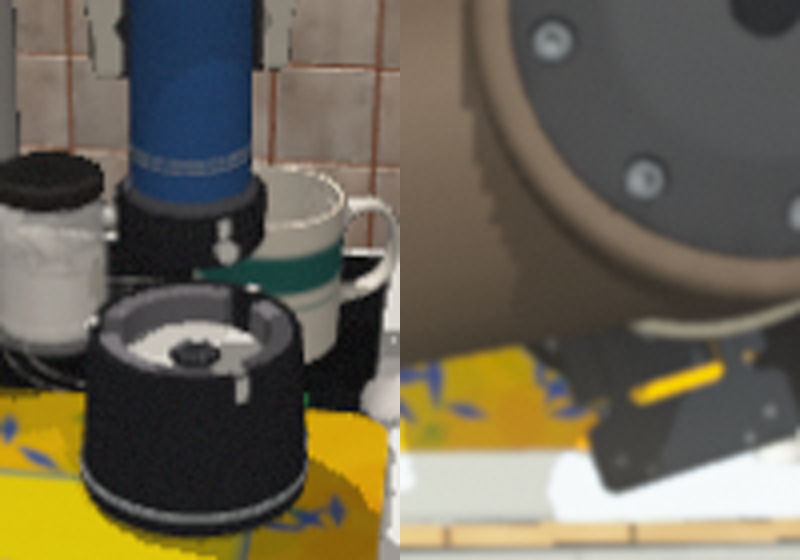

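The side crop shows the cup above the base, with one collar pin at about side pixel (287,162), nearly over the facing slot's mark at (290,197). The top view is hidden by the arm.

```bash
python3 - <<'E'
from h import *
s=cv2.imread('pics/side1.png');h=cv2.cvtColor(s,cv2.COLOR_BGR2HSV)
m=(h[:,:,0]>100)&(h[:,:,0]<125)&(h[:,:,1]>120)
g=s.min(2).astype(float)
for v in range(120,142,4):
    x=np.where(m[v,255:300])[0]+255;print(v,x.min(),x.max(),(x.min()+x.max())/2,end=' | ')
print('\n',g[150:170,281:294].astype(int))
z=.2372-.0924
for yc in(-1,0):
  c=np.array([.4833,-.1077])
print('axis',proj('side',[[*c,z+h] for h in(.026,.05,.07,.09)]).round(1).tolist())
E_=lambda c,z:proj('side',[[c[0],c[1],z]])[0]
for y in(119,121,123,125,127):
    a=np.radians(y);print(y,proj('side',[[*(c+.041*np.array([np.cos(a),np.sin(a)])),z+.01],[*(c+.035*np.array([np.cos(a),np.sin(a)])),z+.021]]).round(2).tolist())
# edges of cylinder: 28mm perpendicular to view direction
e=r.camera_info('side')['eye'][:2];d=(c-e);D=np.linalg.norm(d);d/=D;n=np.array([-d[1],d[0]]);off=28**2/D/1e6
for hh in(.05,.07):print('edges',hh,proj('side',[[*(c-d*off+k*n*.028),z+hh] for k in(1,-1)]).round(1).tolist())
E
```

```text
120 263 292 277.5 | 124 263 292 277.5 | 128 263 292 277.5 | 132 263 292 277.5 | 136 264 291 277.5 | 140 292 292 292.0 | 
 [[ 43  47  50  55  57  60  60  61  60  60  54  45  33]
 [ 61  63  63  64  64  60  62  59  52  49  36  26  23]
 [ 64  63  64  64  60  57  55  45  35  35  25  20  16]
 [ 53  53  54  52  47  36  35  28  22  26  23  29  19]
 [ 34  37  36  30  49  64  51  30  24  29  22  30  16]
 [ 27  24  25  65 103 117  83  38  25  29  20  31  25]
 [ 33  28  26  82 133 141  95  42  19  27  26  28  25]
 [ 29  24  23  72 134 140  97  44  25  29  27  23  22]
 [ 26  30  24  72 142 133  86  40  29  24  25  18  27]
 [ 28  22  27  58 121 113  64  29  22  22  25  27  24]
 [ 29  26  23  73 107 118 106  60  31  23  28  24  17]
 [ 28  27  66 111 136 138 138 115  72  37  26  25  23]
 [ 24  22  76 117 140 145 142 141  96  42  26  21  54]
 [ 27  27  55 105 141 143 142 140  94  39  25  42  90]
 [ 24  26  40  79 137 142 139 129  76  34  31  55  88]
 [ 23  27  23  40 104 114 120  92  44  29  36  40  40]
 [ 26  25  28  25  39  65  64  36  28  24  23  27  24]
 [ 23  26  25  27  30  21  24  28  28  16  24  21  27]
 [ 31  23  25  22  22  24  24  26  29  19  26  27  27]
 [ 41  31  26  24  23  23  22  29  23  27  29  20  24]]
axis [[276.7, 146.5], [276.7, 134.6], [276.8, 124.4], [276.8, 114.0]]
119 [[284.94, 163.37], [283.75, 156.51]]
121 [[285.67, 163.24], [284.38, 156.4]]
123 [[286.39, 163.1], [284.99, 156.29]]
125 [[287.09, 162.95], [285.6, 156.16]]
127 [[287.78, 162.78], [286.19, 156.02]]
edges 0.05 [[261.5, 134.7], [292.1, 134.8]]
edges 0.07 [[261.3, 124.6], [292.3, 124.6]]
```

```bash
python3 -c "
from h import *
to(.4823,-.1115,.20,-73.3)"
```

```text
t 5.83 at [ 0.4835 -0.1076  0.2373] [ 1.7997e+02  1.0000e-02 -7.3240e+01] F [-0.5 -0.5 -3. ] w 0.0554 q [ 10.2   3.3 -21.1  -0.  -65.6   6.5]
shift [0.0068 0.0044 0.0745] turn [0.0005 0.0002 0.0009]
```

carry_out(
  targets=[
    [0.007, 0.0045, 0.02, 0, 0, 0],
    [0, 0, 0.03, 0, 0, 0],
    [0, 0, 0.03, 0, 0, 0],
    [0, 0, 0.01, 0, 0, 0],
    [0, 0, 0, 0, 0, 0],
  ],
)

```text
time_s: 6.45
tcp_pos: [0.4819, -0.1124, 0.192]
eef_rot: [179.9, 0.0, -73.3]
contact_force: [-1.2, 0.2, -1.7]
gripper_width: 0.0555
gripper_force: 44.9
```

```bash
python3 - <<'E'
from h import *
to(.4823,-.1115,.1864,-73.3)
cv2.imwrite("pics/side2.png",r.capture("side")[:,:,::-1])
s=cv2.imread('pics/side2.png')
cv2.imwrite('pics/crop2.png',crop(s,235,130,90,100,6))
E
```

```text
t 6.45 at [ 0.4819 -0.1124  0.192 ] [179.94   0.   -73.3 ] F [-1.2  0.2 -1.7] w 0.0555 q [  9.7   5.5 -25.1   0.  -59.5   7. ]
shift [-0.0015 -0.0012  0.0113] turn [0.0011 0.     0.    ]
```

View pics/crop2.png

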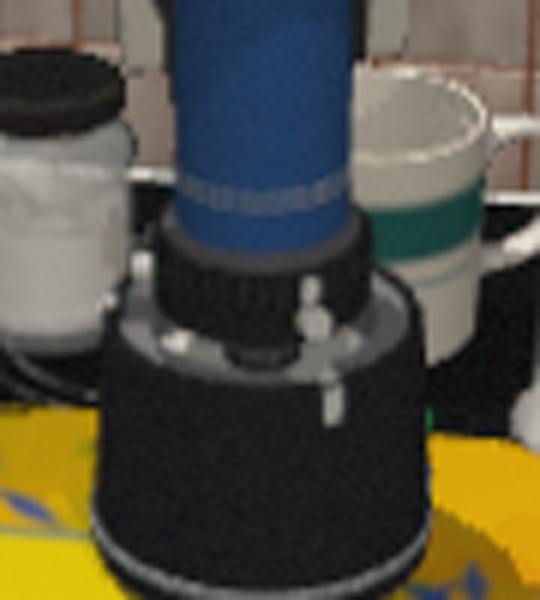

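The crop shows the cup hovering centred on the base. The pin at crop (316,325) lines up radially with the slot mark at (333,400), so I'll lower gently.

carry_out(
  targets=[
    [-0.001, -0.001, 0.004, 0, 0, 0],
    [0, 0, 0.004, 0, 0, 0],
    [0, 0, 0.004, 0, 0, 0],
    [0, 0, 0.004, 0, 0, 0],
    [0, 0, 0.004, 0, 0, 0],
  ],
)

```text
time_s: 7.12
tcp_pos: [0.4824, -0.1117, 0.1825]
eef_rot: [-180.0, -0.0, -73.3]
contact_force: [0.7, -0.1, -2.1]
gripper_width: 0.0554
gripper_force: 44.9
```

carry_out(
  targets=[
    [0, 0, 0.003, 0, 0, 0],
    [0, 0, 0.003, 0, 0, 0],
    [0, 0, 0.003, 0, 0, 0],
    [0, 0, 0, 0, 0, 0],
  ],
)

```text
time_s: 7.62
tcp_pos: [0.4824, -0.1117, 0.1779]
eef_rot: [180.0, 0.0, -73.3]
contact_force: [-0.3, -0.2, -2.3]
gripper_width: 0.0555
gripper_force: 44.9
```

Past the blocking height with no contact: the pins are in the slots.

carry_out(
  targets=[
    [0, 0, 0.003, 0, 0, 0],
    [0, 0, 0.003, 0, 0, 0],
    [0, 0, 0.003, 0, 0, 0],
    [0, 0, 0.003, 0, 0, 0],
    [0, 0, 0, 0, 0, 0],
  ],
)

```text
time_s: 8.25
tcp_pos: [0.4825, -0.1118, 0.1725]
eef_rot: [-180.0, -0.0, -73.3]
contact_force: [-2.6, 0.8, 3.7]
gripper_width: 0.0556
gripper_force: 44.9
```

carry_out(
  targets=[
    [0, 0, 0.003, 0, 0, 0],
    [0, 0, 0.003, 0, 0, 0],
    [0, 0, 0.003, 0, 0, 0],
    [0, 0, 0, 0, 0, 0],
  ],
)

```text
time_s: 8.75
tcp_pos: [0.4825, -0.1118, 0.168]
eef_rot: [-180.0, -0.0, -73.3]
contact_force: [-3.2, 0.2, 7.5]
gripper_width: 0.0554
gripper_force: 44.9
```

carry_out(
  targets=[
    [0, 0, 0.003, 0, 0, 0],
    [0, 0, 0.003, 0, 0, 0],
    [0, 0, 0.003, 0, 0, 0],
    [0, 0, 0.002, 0, 0, 0],
    [0, 0, 0, 0, 0, 0],
  ],
)

```text
time_s: 9.38
tcp_pos: [0.4825, -0.1118, 0.1628]
eef_rot: [-180.0, -0.0, -73.3]
contact_force: [-4.7, 0.3, 10.5]
gripper_width: 0.0556
gripper_force: 44.9
```

carry_out(
  targets=[
    [0, 0, 0.002, 0, 0, 0],
    [0, 0, 0, 0, 0, 0],
    [0, 0, 0, 0, 0, 0],
  ],
)

```text
time_s: 9.75
tcp_pos: [0.4825, -0.1119, 0.1623]
eef_rot: [-180.0, -0.0, -73.3]
contact_force: [-5.8, 1.4, 14.3]
gripper_width: 0.0554
gripper_force: 44.9
```

carry_out(
  targets=[
    [0, 0, 0.002, 0, 0, 0],
    [0, 0, 0, 0, 0, 0],
    [0, 0, 0, 0, 0, 0],
  ],
)

```text
time_s: 10.12
tcp_pos: [0.4827, -0.1121, 0.1623]
eef_rot: [-179.9, -0.1, -73.3]
contact_force: [-8.4, 1.8, 23.6]
gripper_width: 0.0556
gripper_force: 45.0
```

carry_out(
  targets=[
    [0, 0, 0, 0, 0, 0],
    [0, 0, 0, 0, 0, 0],
    [0, 0, 0, 0, 0, 0],
    [0, 0, 0, 0, 0, 0],
    [0, 0, 0, 0, 0, 0],
  ],
)

```text
time_s: 10.75
tcp_pos: [0.4827, -0.1121, 0.1623]
eef_rot: [-179.9, -0.1, -73.3]
contact_force: [-8.3, 2.2, 23.5]
gripper_width: 0.0556
gripper_force: 45.0
```

carry_out(
  targets=[
    [0, 0, 0, 0, 0, 0],
    [0, 0, 0, 0, 0, 0],
    [0, 0, 0, 0, 0, 0],
    [0, 0, 0, 0, 0, 0],
    [0, 0, 0, 0, 0, 0],
  ],
)

```text
time_s: 11.38
tcp_pos: [0.4826, -0.1121, 0.1623]
eef_rot: [-179.9, -0.1, -73.3]
contact_force: [-8.7, 2.4, 22.6]
gripper_width: 0.0558
gripper_force: 45.0
```

```bash
python3 - <<'E'
from h import *
to(.4823,-.1115,.1624,-73.3)
cv2.imwrite("pics/side3.png",r.capture("side")[:,:,::-1])
s=cv2.imread('pics/side3.png')
cv2.imwrite('pics/crop3.png',crop(s,225,110,130,100,6))
E
```

```text
t 11.38 at [ 0.4826 -0.1121  0.1623] [-1.7994e+02 -7.0000e-02 -7.3260e+01] F [-8.7  2.4 22.6] w 0.0558 q [  9.8   7.1 -27.5   0.1 -55.3   6.9]
shift [-0.0013  0.0003 -0.0002] turn [-0.001  -0.0012  0.0006]
```

View pics/crop3.png

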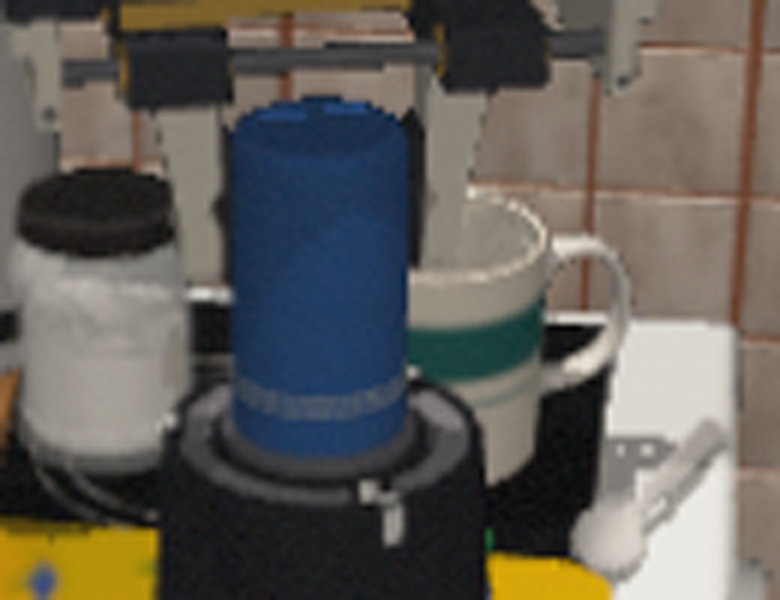

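The crop shows the collar level with the rim, with its mark at crop (372,490) beside the slot mark at (393,510). The cup is upright, and the jar, mug and spoon are untouched. I'll hold for the rest of the time.

carry_out(
  targets=[
    [0, 0, 0, 0, 0, 0],
    [0, 0, 0, 0, 0, 0],
    [0, 0, 0, 0, 0, 0],
    [0, 0, 0, 0, 0, 0],
    [0, 0, 0, 0, 0, 0],
  ],
)

```text
time_s: 12.05
tcp_pos: [0.4826, -0.1121, 0.1623]
eef_rot: [-179.9, -0.1, -73.3]
contact_force: [-8.5, 2.2, 22.6]
gripper_width: 0.0554
gripper_force: 45.0
```

carry_out(
  targets=[
    [0, 0, 0, 0, 0, 0],
    [0, 0, 0, 0, 0, 0],
    [0, 0, 0, 0, 0, 0],
    [0, 0, 0, 0, 0, 0],
    [0, 0, 0, 0, 0, 0],
  ],
)

```text
time_s: 12.68
tcp_pos: [0.4826, -0.1121, 0.1623]
eef_rot: [-179.9, -0.1, -73.3]
contact_force: [-9.0, 2.4, 21.3]
gripper_width: 0.0556
gripper_force: 45.0
```

carry_out(
  targets=[
    [0, 0, 0, 0, 0, 0],
    [0, 0, 0, 0, 0, 0],
    [0, 0, 0, 0, 0, 0],
    [0, 0, 0, 0, 0, 0],
    [0, 0, 0, 0, 0, 0],
  ],
)

```text
time_s: 13.3
tcp_pos: [0.4827, -0.1121, 0.1623]
eef_rot: [-179.9, -0.1, -73.3]
contact_force: [-9.0, 2.3, 22.3]
gripper_width: 0.0557
gripper_force: 45.0
```

carry_out(
  targets=[
    [0, 0, 0, 0, 0, 0],
    [0, 0, 0, 0, 0, 0],
    [0, 0, 0, 0, 0, 0],
    [0, 0, 0, 0, 0, 0],
    [0, 0, 0, 0, 0, 0],
  ],
)

```text
time_s: 13.92
tcp_pos: [0.4826, -0.1121, 0.1623]
eef_rot: [-179.9, -0.1, -73.3]
contact_force: [-8.5, 2.1, 22.8]
gripper_width: 0.0557
gripper_force: 45.0
```

```bash
python3 -c "
from plant import r
print(r.get_state()['contact_force']);print(r.close_job())"
```

```text
[-8.49025899  2.14690391 22.76600028]
the job is handed in; nothing more can be done
None
```

The cup is seated with its pins in the slots; it had been pressed against the stop at about 23 N for about 4 s when I handed the job in at 13.9 s, still holding it; no verdict was shown.

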